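Find the rattling parts case

TASK

One of the three sealed metal cases on the plywood board has a steel slug loose inside it: lift the cases one at a time and rock them steeply end to end to find the one that rattles, rocking that one at least twice each way. Stand any other case you lifted gently back on the board where it was. Finish while holding the rattling case in the gripper, level and still, presented forward about 20 cm above the middle of the black mat at the far side of the bench, and do not shift anything else.

Things in the scene. Friction and masses are not known exactly. Their poses are not given: they have to be found in the camera images.
- bay_right (a point): fixed point on the board: centre of the right-hand (lowest y) closed case of bare metal standing here at the start, 110 long (this point's x) x 50 wide (y) x 50 high; its underside is 25 below this point (6 above the bench). The three cases look alike; rigid, 280 to 560 g at random, so weight tells little. Grip a case across its 50 width at the centre; flat clasps on its ends stand out 3.
- bay_middle (a point): fixed point on the board: centre of the middle closed case of bare metal standing here at the start, 110 long (this point's x) x 50 wide (y) x 50 high; its underside is 25 below this point (6 above the bench). The rattling case (any of the three) has inside a steel slug of 134 g that slides 33 either way along its length: tipped 25 degrees, it knocks on the low end within 0.6 s and adds 0.04 N m about the centre. Levelled again gently, it stays there.
- bay_left (a point): fixed point on the board: centre of the left-hand (highest y) closed case of bare metal standing here at the start, 110 long (this point's x) x 50 wide (y) x 50 high; its underside is 25 below this point (6 above the bench). The two cases that do not rattle are balanced about their centre.
- board: fixed plywood carrier board, 170 (x) x 600 (y) x 6 thick, lying on the bench with the three cases on it, in a row along its y, 220 apart; origin at the middle of its underside
- mat_mid (a point): middle of the top of a fixed black rubber mat, 120 (x) x 160 (y) x 3 thick, at the far side of the bench
- pencil_pt (a point): bystander, to be left alone: a wooden pencil, 132 long and 8 thick, lying on the board between the middle and the left case; origin at its middle, x along it
- bearing_pt (a point): bystander, to be left alone: a small steel ring (ball bearing), 24 across and 9 high, lying on the board between the middle and the right case; its centre
- offcut_pt (a point): bystander, to be left alone: a block of pale wood, 90 x 55 x 38 high, far right; its centre
- glue_pt (a point): bystander, to be left alone: a white glue bottle, 56 across and 150 high, standing far left; its centre
- square_pt (a point): bystander, to be left alone: a try square lying at the right edge, dark wood stock 22 x 100 x 20 high with a steel blade 150 long; middle of the stock
- tape_pt (a point): bystander, to be left alone: a round grey tape measure, about 66 across and 32 high, on the left; its centre
- driver_pt (a point): bystander, to be left alone: a screwdriver lying beyond the cases on the left, about 200 long and under 35 high; near its middle
There are look-alikes about, which are no part of the job. Of the things like the part that bears mat_mid, leave any that is purple; of the rest the smaller one is meant.

How it is judged:
By the outcome, as a careful person would: the job done as asked, in the order asked, and still so for the second after the job is handed in, while the arm keeps its last pose, push and grip.
It also fails if it takes over 72 s, if anything falls off the work surface, if the arm or the gripper's body presses on something with over 40 N, if the wrist force passes 120 N, or if a joint passes its speed limit or range.

ROBOT

A 6-joint arm with a two-finger parallel gripper is mounted at the origin on the work surface. World frame = base frame: x ahead of the robot, y to its left, z up, the work surface at z = 0. Lengths are in m, angles in rad, forces in N, time in s.
With the tool pointing down it reaches from about 0.35 to 0.975 m from the base axis. Payload 4.9 kg.
Tool frame: the origin (TCP) lies midway between the tips of the shut fingers; the grasp point (between the pads) lies 19 mm behind it (manip.pinch_z is the distance from the TCP to the grasp point, in m); z points along the fingers, y is the direction in which the jaws open and shut (so a half turn about z gives the same grasp; the last joint's range is limited). The gripper opens to 85 mm and grips with 20 to 120 N. Pads are 22 mm wide; open, the fingers measure 114 mm over their backs; the gripper's body (76 mm by 85 mm) begins 54 mm behind the grasp point. The pads swing forward as they close: fully open they stand 13 mm farther back than shut.
Start: joints at [-1.242, 0.053, 1.613, -0, 1.476, -0.119], TCP at [0.271, -0.563, 0.231] pointing down, gripper open.
Joint ranges: [-3.01, 3.01], [-1.01, 2.22], [0.06, 2.58], [-1.02, 4.17], [0.09, 2.62], [-3.14, 3.14]. Speed limits (rad/s): [2.57, 2.57, 3.14, 3.14, 3.14, 3.14].

INTERFACE

Orientations are given as a unit quaternion [w, x, y, z].
In Python, from plant import manip gives the robot as it stands.
- The arm moves only by the tool drive_tool, never from a script. Its argument "commands" is text: rows parted by semicolons, each of 5 numbers parted by spaces: the finger opening in mm, from 0 to 85.4, then the shift along the tool's x, y, z in units of 30 mm (1.0 is 30 mm), then the turn about the tool's z in degrees. A call has exactly 8 rows; each row shifts and turns the commanded pose from where the row before left it, along the tool's axes as they then stand; what a row does not reach is not made up. A row lasts 1/8 s, in which the tool goes at most 62.5 mm and 10.7 degrees, less where a joint would pass 70% of its speed; a pose out of reach is approached as far as the arm can. A call is refused whole if a number of a shift passes 1 or a number of a turn 10.7, either way. A call with a gripper value outside its range is refused whole. The fingers move at their own pace and stop on an object; the grip force is fixed at half the most. Time passes only in rows, so rows that do not move let the fingers close, or fill a call up. It gives the time, the measured TCP pose, the force and the opening at its end, in the units of the state.
- manip.state(): the state, without advancing time (a new reading comes with each control period).
- manip.grab_frame(name): name is "side" or "top"; returns the picture (400x640x3 uint8, red, green, blue); there is no depth.
- manip.camera_params(name): a dict with "fx", "fy", "cx", "cy" (pixels), "xyz" and "orientation" of the camera in the world. Camera axes: x right, y down, z forward; pixel columns grow to the right and rows downward; lengths in m; the calibration is good to about 2 mm. A picture is of the moment at which its call begins. camera_params takes no time and is no camera call.
- manip.job_done(): hands the job in, once; it reports no verdict.
The state is a dict: "time": time; "joint_pos": joint angles; "joint_vel": joint speeds; "joint_efforts": joint torques, N m; "tool_pos": TCP position; "tool_rot": TCP orientation; "contact_force": force on the tool from outside, world axes, zero at the start; "ft_torque": the same for the moment, N m; "gripper_width": opening from 0.0 (shut) to 1.0 (fully open).
Only numpy, scipy, OpenCV 4.12 (cv2) and the standard library are available. Lean on these libraries where they do the work, as an engineer would, in place of code of your own. Each camera call takes 0.05 s, during which the arm holds its last target. There are 200 camera calls.

## Working session

There is one attempt and no reset: what is moved stays moved. The work goes in short steps, Python scripts to look and compute and a tool call to move; the robot and the scene stay as the last step left them, time stands still between calls to the robot, and variables do not carry over. Pictures are saved under pics/ and viewed, about 8 in all and at most 12, crops included, and the job is handed in when it is done.

Besides the shell and the picture viewer there is one more tool, called after "Call:" by a JSON object that holds its "name" and its "arguments", one argument or row to a line. drive_tool: Moves the arm, as the interface text tells. Its arguments: {"type":"object","properties":{"commands":{"type":"string"}},"required":["commands"]}

```bash
mkdir -p pics
cat > h.py <<'E'
import numpy as np,cv2
from scipy.spatial.transform import Rotation as R
from plant import manip
def cam(n):
    p=manip.camera_params(n);q=p['orientation'];return p,R.from_quat([q[1],q[2],q[3],q[0]]).as_matrix()
def ray(n,u,v,z):
    p,M=cam(n);d=M@np.array([(u-p['cx'])/p['fx'],(v-p['cy'])/p['fy'],1]);o=np.array(p['xyz']);return o+d*(z-o[2])/d[2]
def proj(n,X):
    p,M=cam(n);c=M.T@(np.array(X)-p['xyz']);return p['fx']*c[0]/c[2]+p['cx'],p['fy']*c[1]/c[2]+p['cy']
def save(n,f):
    im=manip.grab_frame(n);cv2.imwrite('pics/'+f,im[:,:,::-1]);return im
E
python3 - <<'E'
from h import *
for n in('top','side'):
    save(n,n+'0.png');print(manip.camera_params(n))
print(manip.state(),manip.pinch_z)
E
```

```text
{'fx': 403.6240505373709, 'fy': 403.6240505373709, 'cx': 319.6921139601009, 'cy': 199.03549896168582, 'xyz': array([0.28633634, 0.00687763, 1.42377702]), 'orientation': array([-0.0493839 ,  0.71510585, -0.69527478,  0.05270518])}
{'fx': 408.6125781202203, 'fy': 408.6125781202203, 'cx': 321.37248049908226, 'cy': 199.66038732631702, 'xyz': array([0.32384934, 1.00793065, 0.68039274]), 'orientation': array([ 0.03416543, -0.05420014,  0.86713935, -0.49392755])}
{'time': 0.1, 'joint_pos': array([-1.24197803e+00,  5.32846975e-02,  1.61417680e+00,  3.26635530e-06,
        1.47601987e+00, -1.19008606e-01]), 'joint_vel': array([-0.000244  , -0.00060284, -0.00254946, -0.00091495, -0.00130066,
        0.00059381]), 'joint_efforts': array([ 5.39505018e-04, -3.94901276e+01, -3.71364391e+01, -7.41411941e-05,
        3.95097595e-03,  1.13623253e-05]), 'tool_pos': array([ 0.2704384 , -0.56282024,  0.23017777]), 'tool_rot': array([-9.39336525e-04,  9.75035547e-01,  2.22046818e-01, -9.72693454e-05]), 'contact_force': array([-0.84059125,  0.52743309,  0.4757655 ]), 'ft_torque': array([-0.01742185, -0.01880876,  0.01794408]), 'gripper_width': 0.9993881559789373} 0.0187
```

View pics/top0.png

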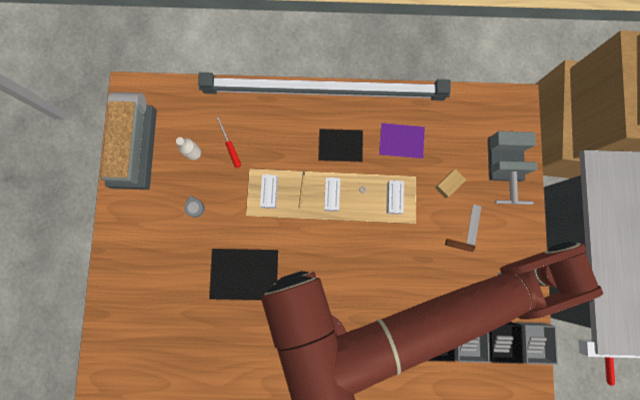

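View pics/side0.png

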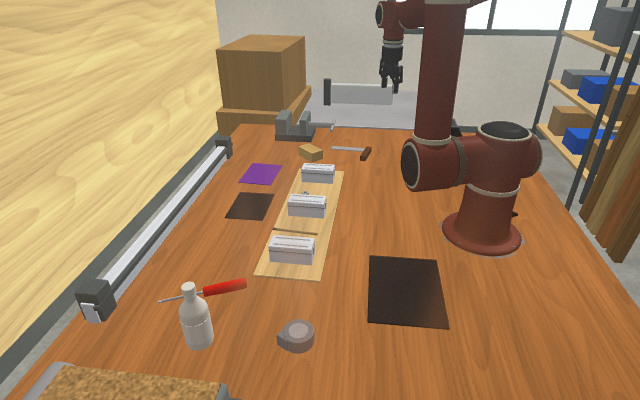

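Run:
```python
from h import *
im=cv2.imread('pics/top0.png')
cv2.imwrite('pics/c1.png',cv2.resize(im[115:235,235:435],None,fx=4,fy=4,interpolation=cv2.INTER_CUBIC))
hsv=cv2.cvtColor(im,cv2.COLOR_BGR2HSV)
m=((hsv[:,:,1]<50)&(hsv[:,:,2]>120)).astype('uint8');m[:165]=0;m[225:]=0
def rep(m,z,lo):
    for c in cv2.findContours(m,cv2.RETR_EXTERNAL,cv2.CHAIN_APPROX_NONE)[0]:
        if cv2.contourArea(c)>lo and 235<c[:,0,0].mean()<435:
            r=cv2.minAreaRect(c);b=np.array([ray('top',u,v,z)[:2] for u,v in cv2.boxPoints(r)])
            e=b[1]-b[0];f=b[2]-b[1];l=e if np.hypot(*e)>np.hypot(*f) else f
            print(np.round(r[0],1),b.mean(0).round(4),np.hypot(*e).round(4),np.hypot(*f).round(4),'ang',np.degrees(np.arctan2(l[1],l[0])).round(1))
rep(m,.056,60)
m=(hsv[:,:,2]<50).astype('uint8');m[:120]=0;m[165:]=0
rep(m,.003,300)
m=((hsv[:,:,0]>12)&(hsv[:,:,0]<30)&(hsv[:,:,1]>60)&(hsv[:,:,2]>150)).astype('uint8');m[:160]=0;m[230:]=0;m[:,:235]=0;m[:,425:]=0
m=cv2.morphologyEx(m,cv2.MORPH_CLOSE,np.ones((9,9)));rep(m,.006,1000)
```

```text
[395.5 196.5] [ 0.502  -0.2566] 0.0519 0.1146 ang 179.9
[331.8 193.6] [ 0.5058 -0.0377] 0.1159 0.0508 ang -1.0
[268.6 190.8] [0.5093 0.1792] 0.1163 0.0556 ang -1.0
[340. 145.] [ 0.6937 -0.0652] 0.1533 0.1123 ang -88.3
[329.5 194.5] [ 0.5116 -0.0318] 0.2481 0.6807 ang -88.3
```

View pics/c1.png

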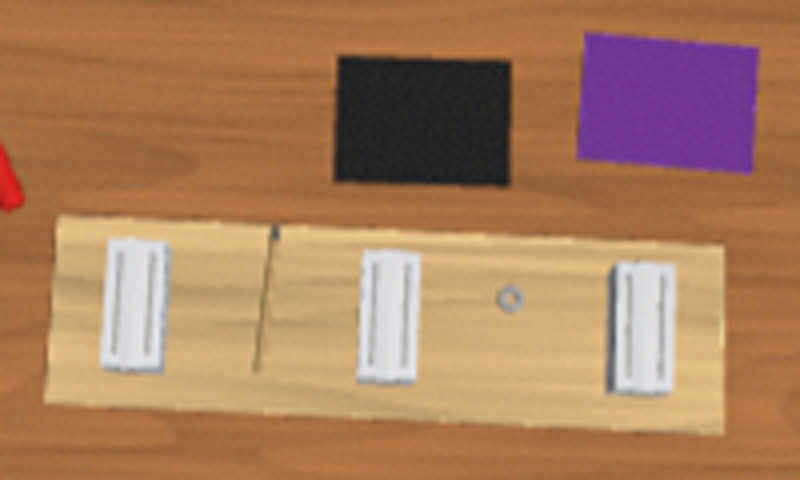

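Call:
{"name": "drive_tool", "arguments": {
  "commands": "85 1 -0.6 0 0;85 1 -0.7 0 0;85 1 -0.7 0 0;85 1 -0.7 0 0;85 1 -0.7 0 0;85 1 -0.7 0 0;85 1 -0.7 0 0;85 1 -0.7 0 0"
}}

```text
time: 1.1
tool_pos: [0.4157, -0.3094, 0.2308]
tool_rot: [-0.0, 0.975, 0.222, -0.0]
contact_force: [0.5, -0.1, -0.8]
gripper_width: 0.997
```

```bash
cat > go.py <<'E'
import sys;from h import *
s=manip.state();q=s['tool_rot'];M=R.from_quat([q[1],q[2],q[3],q[0]]).as_matrix();a=[float(v) for v in sys.argv[1:]]
yaw=np.degrees(np.arctan2(M[1,0],M[0,0]));print('t',s['time'],'pos',s['tool_pos'].round(4),'yaw',yaw.round(2),'zax',M[:,2].round(3),'xax',M[:,0].round(3),'w',s['gripper_width'],'j',s['joint_pos'].round(3),'F',s['contact_force'].round(2),'T',s['ft_torque'].round(3))
if len(a)>2: print('units now',(M.T@(np.array(a[:3])-s['tool_pos'])/.03).round(2))
if len(a)>3:
    d=yaw-a[3];print('turn',d)
    N=M@R.from_euler('z',d,degrees=True).as_matrix();print('units after turn',(N.T@(np.array(a[:3])-s['tool_pos'])/.03).round(2))
E
python3 go.py .502 -.257 .018 -1
```

```text
t 1.1 pos [ 0.4157 -0.3094  0.2308] yaw 25.65 zax [-0.001  0.001 -1.   ] xax [ 0.901  0.433 -0.   ] w 0.9965851873595744 j [-0.783 -0.205  1.858  0.     1.49   0.34 ] F [ 0.54 -0.06 -0.8 ] T [-0.012  0.014 -0.047]
units now [ 3.35 -0.32  7.09]
turn 26.64986684284886
units after turn [ 2.85 -1.79  7.09]
```

Call:
{"name": "drive_tool", "arguments": {
  "commands": "85 0 0 0.6 8.9;85 0 0 0.6 8.9;85 0 0 0.6 8.9;85 0.7 -0.45 0.5 0;85 0.7 -0.45 0.5 0;85 0.7 -0.45 0.5 0;85 0.7 -0.45 0.5 0;85 0 0 0.4 0"
}}

```text
time: 2.1
tool_pos: [0.5008, -0.2572, 0.1041]
tool_rot: [-0.0, 1.0, -0.008, -0.001]
contact_force: [-1.1, 0.4, 1.1]
gripper_width: 0.993
```

```bash
python3 go.py .502 -.257 .018 -1
```

```text
t 2.1 pos [ 0.5008 -0.2572  0.1041] yaw -0.92 zax [-0.001  0.001 -1.   ] xax [ 1.    -0.016 -0.001] w 0.9927819004641141 j [-0.607  0.02   1.867 -0.     1.256  0.98 ] F [-1.11  0.45  1.07] T [0.065 0.015 0.015]
units now [ 0.04 -0.01  2.87]
turn 0.07868449686266932
units after turn [ 0.04 -0.01  2.87]
```

Descend 2.8, close.

Call:
{"name": "drive_tool", "arguments": {
  "commands": "85 0 0 0.9 0;85 0 0 0.8 0;85 0 0 0.6 0;85 0 0 0.5 0;40 0 0 0 0;40 0 0 0 0;40 0 0 0 0;40 0 0 0 0"
}}

```text
time: 3.1
tool_pos: [0.5013, -0.2588, 0.0224]
tool_rot: [0.001, 1.0, -0.009, 0.001]
contact_force: [0.9, -0.2, 2.8]
gripper_width: 0.576
```

```bash
python3 go.py; python3 -c "
from h import *
save('side','s1.png')" && python3 -c "
import cv2;im=cv2.imread('pics/s1.png');cv2.imwrite('pics/s1c.png',cv2.resize(im[80:290,210:430],None,fx=2.7,fy=2.7))"
```

```text
t 3.1 pos [ 0.5013 -0.2588  0.0224] yaw -1.04 zax [ 0.002 -0.001 -1.   ] xax [ 1.    -0.018  0.002] w 0.5762644585140093 j [-0.608  0.132  1.903 -0.     1.104  0.98 ] F [ 0.95 -0.15  2.77] T [ 0.114 -0.039  0.027]
```

View pics/s1c.png

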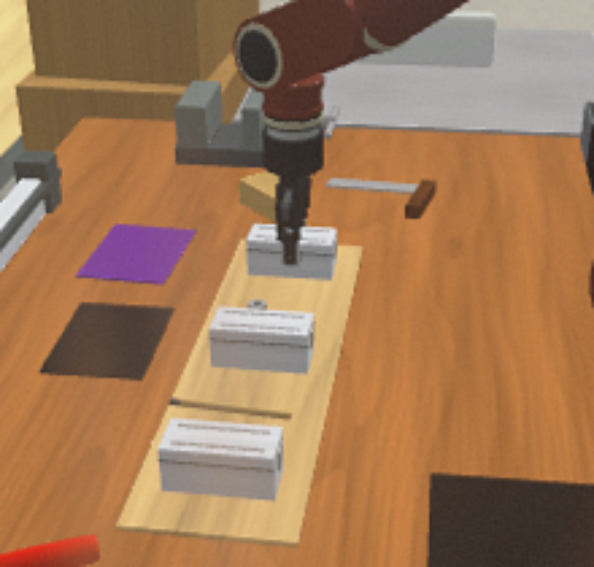

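Call:
{"name": "drive_tool", "arguments": {
  "commands": "40 0 0 -0.5 0;40 0 0 -1 0;40 0 0 -1 0;40 0 0 -1 0;40 0 0 -1 8.5;40 0 0 -1 8.5;40 0 0 -1 8.5;40 0 0 -0.5 0"
}}

```text
time: 4.15
tool_pos: [0.5005, -0.2582, 0.2328]
tool_rot: [0.0, 0.973, -0.229, 0.001]
contact_force: [-0.2, 0.1, -5.7]
gripper_width: 0.571
```

```bash
python3 go.py
python3 - <<'E'
from h import *
s=manip.state();j=s['joint_pos'];p=s['tool_pos']
D=[(.0533,1.6142,np.hypot(.2704,.5628),.2302),(-.205,1.858,np.hypot(.4157,.3094),.2308),(.02,1.867,np.hypot(.5008,.2572),.1041),(.132,1.903,np.hypot(.5013,.2588),.0224),(j[1],j[2],np.hypot(*p[:2]),p[2])]
A=[];b=[]
for a,c,r,z in D:
    A+=[[1,0,np.sin(a),np.sin(a+c),np.cos(a+c)],[0,1,np.cos(a),np.cos(a+c),-np.sin(a+c)]];b+=[r,z]
x,res,rk,sv=np.linalg.lstsq(np.array(A),b,rcond=None);print(x.round(4),res,sv)
E
```

```text
t 4.15 pos [ 0.5005 -0.2582  0.2328] yaw -26.44 zax [ 0.001 -0.001 -1.   ] xax [ 0.895 -0.445  0.001] w 0.5713201803398138 j [-0.608 -0.096  1.757 -0.     1.48   1.424] F [-0.23  0.07 -5.67] T [-0.003  0.016  0.054]
[ 0.0043 -0.041   0.4217  0.6095  0.0915] [8.12972873e-07] [3.86248123 3.15285032 0.24522463 0.24399765 0.14527076]
```

Call:
{"name": "drive_tool", "arguments": {
  "commands": "40 -1 0 0 5;40 -1 0 0 5;40 -1 0 0 0;40 -1 0 0 0;40 -1 0 0 0;40 -1 0 0 0;40 -1 0 0 0;40 -1 0 0 0"
}}

```text
time: 5.15
tool_pos: [0.302, -0.1209, 0.23]
tool_rot: [-0.0, 0.95, -0.312, -0.001]
contact_force: [-0.5, 0.4, -4.2]
gripper_width: 0.573
```

```bash
python3 go.py
```

```text
t 5.15 pos [ 0.302  -0.1209  0.23  ] yaw -36.38 zax [-0.002  0.002 -1.   ] xax [ 0.805 -0.593 -0.003] w 0.5727964732939822 j [-0.611 -0.777  2.245 -0.     1.676  1.595] F [-0.48  0.36 -4.18] T [0.041 0.058 0.019]
```

Call:
{"name": "drive_tool", "arguments": {
  "commands": "40 -1 0 0 0;40 -1 0 0 0;40 -1 0 0 0;40 -0.5 0 0 0;40 0 0 0 0;40 0 0 0 0;40 0 0 0 0;40 0 0 0 0"
}}

```text
time: 6.15
tool_pos: [0.2494, -0.0683, 0.234]
tool_rot: [0.0, 0.949, -0.314, -0.012]
contact_force: [-0.0, 0.1, -5.6]
gripper_width: 0.576
```

```bash
python3 go.py
```

```text
t 6.15 pos [ 0.2494 -0.0683  0.234 ] yaw -36.57 zax [-0.022  0.006 -1.   ] xax [ 0.803 -0.596 -0.022] w 0.5761229801878265 j [-0.551 -1.01   2.346 -0.006  1.827  1.656] F [-0.    0.07 -5.63] T [-0.015  0.004  0.001]
```

Call:
{"name": "drive_tool", "arguments": {
  "commands": "40 -1 0 0 0;40 -1 0 0 0;40 -1 0 0 0;40 -1 0 0 0;40 -1 0 0 0;40 -1 0 0 0;40 -1 0 0 0;40 -1 0 0 0"
}}

```text
time: 7.15
tool_pos: [0.2147, 0.0722, 0.2665]
tool_rot: [0.017, 0.947, -0.313, -0.066]
contact_force: [0.6, 0.1, -5.4]
gripper_width: 0.573
```

```bash
python3 go.py
```

```text
t 7.15 pos [0.2147 0.0722 0.2665] yaw -36.77 zax [-0.135  0.008 -0.991] xax [ 0.796 -0.595 -0.114] w 0.5728100456735371 j [-0.017 -1.01   2.297  0.007  1.99   2.193] F [ 0.64  0.06 -5.37] T [ 0.027 -0.187 -0.002]
```

Call:
{"name": "drive_tool", "arguments": {
  "commands": "40 0 0 0 -9;40 0 0 0 -9;40 0 0 0 -9;40 0 0 0 -9;40 -1 0 0 0;40 -1 0 0 0;40 -1 0 0 0;40 -1 0 0 0"
}}

```text
time: 8.15
tool_pos: [0.1791, 0.1049, 0.3]
tool_rot: [0.008, 0.995, -0.005, -0.097]
contact_force: [0.1, -0.3, -5.2]
gripper_width: 0.576
```

```bash
python3 go.py
```

```text
t 8.15 pos [0.1791 0.1049 0.3   ] yaw -0.65 zax [-0.193 -0.015 -0.981] xax [ 0.981 -0.011 -0.193] w 0.5762152684483518 j [ 0.145 -1.01   2.247  0.015  2.099  1.732] F [ 0.09 -0.28 -5.19] T [ 0.002 -0.19  -0.024]
```

Call:
{"name": "drive_tool", "arguments": {
  "commands": "40 1 0 -1 0;40 1 0 -1 0;40 1 0 -1 0;40 1 0 -1 0;40 1 0 -1 0;40 1 0 -1 0;40 1 0 -1 0;40 1 0 -1 0"
}}

```text
time: 9.15
tool_pos: [0.4627, 0.1068, 0.4892]
tool_rot: [0.008, 0.995, -0.005, -0.097]
contact_force: [0.4, 0.4, -3.9]
gripper_width: 0.576
```

Call:
{"name": "drive_tool", "arguments": {
  "commands": "40 1 0 -1 0;40 1 0 -1 0;40 1 0 -1 0;40 1 0 -1 0;40 1 0 -1 0;40 1 0 -1 0;40 1 0 -1 0;40 1 0 -1 0"
}}

```text
time: 10.15
tool_pos: [0.6977, 0.1032, 0.6646]
tool_rot: [0.008, 0.993, -0.005, -0.121]
contact_force: [-46.8, -1.7, 13.7]
gripper_width: 0.577
```

```bash
python3 go.py
```

```text
t 10.15 pos [0.6977 0.1032 0.6646] yaw -0.66 zax [-0.24  -0.014 -0.971] xax [ 0.971 -0.011 -0.239] w 0.5765545296739538 j [ 0.043  0.709  0.054 -0.007  2.62   1.617] F [-46.82  -1.7   13.75] T [ 0.254  1.727 -0.036]
```

Call:
{"name": "drive_tool", "arguments": {
  "commands": "40 0 0 1 0;40 0.2 0 1 0;40 0.3 0 1 0;40 0.4 0 1 0;40 0.5 0 1 0;40 0.6 0 1 0;40 0.8 0 0.5 0;40 0.8 0 0 0"
}}

```text
time: 11.15
tool_pos: [0.7558, 0.0998, 0.4514]
tool_rot: [0.008, 0.993, -0.005, -0.12]
contact_force: [-0.0, -0.0, -4.5]
gripper_width: 0.578
```

```bash
python3 go.py
```

```text
t 11.15 pos [0.7558 0.0998 0.4514] yaw -0.66 zax [-0.238 -0.014 -0.971] xax [ 0.971 -0.011 -0.238] w 0.5782902587615449 j [ 0.036  0.541  0.679 -0.006  2.162  1.613] F [-0.05 -0.04 -4.52] T [-0.006 -0.299 -0.004]
```

Call:
{"name": "drive_tool", "arguments": {
  "commands": "40 0.6 0 -0.4 0;40 0.6 0 -0.4 0;40 0.8 0 -0.5 0;40 0.8 0 -0.5 0;40 0.8 0 -0.5 0;40 0.8 0 -0.5 0;40 0.8 0 -0.5 0;40 0.8 0 -0.5 0"
}}

```text
time: 12.15
tool_pos: [0.8564, 0.0879, 0.4721]
tool_rot: [0.003, 0.996, -0.004, -0.084]
contact_force: [-0.8, 0.6, -4.8]
gripper_width: 0.579
```

```bash
python3 go.py
```

```text
t 12.15 pos [0.8564 0.0879 0.4721] yaw -0.49 zax [-0.167 -0.006 -0.986] xax [ 0.986 -0.008 -0.167] w 0.5792404347094603 j [ 0.017  0.933  0.055 -0.004  2.322  1.593] F [-0.78  0.58 -4.77] T [ 0.015 -0.179 -0.049]
```

Call:
{"name": "drive_tool", "arguments": {
  "commands": "40 1 0 -0.5 0;40 1 0 -0.5 0;40 1 0 -0.5 0;40 1 0 -0.5 0;40 1 0 -0.5 0;40 1 0 -0.5 0;40 1 0 -0.5 0;40 1 0 -0.5 0"
}}

```text
time: 13.15
tool_pos: [0.9063, 0.069, 0.4502]
tool_rot: [-0.003, 1.0, -0.004, -0.015]
contact_force: [-0.2, 0.4, -5.0]
gripper_width: 0.57
```

```bash
python3 go.py
```

```text
t 13.15 pos [0.9063 0.069  0.4502] yaw -0.46 zax [-0.031  0.006 -1.   ] xax [ 0.999 -0.008 -0.031] w 0.5698485217037994 j [-0.008  0.952  0.056  0.007  2.164  1.575] F [-0.15  0.39 -4.95] T [-0.037  0.033  0.051]
```

Call:
{"name": "drive_tool", "arguments": {
  "commands": "40 1 0 -0.5 0;40 1 0 -0.5 0;40 1 0 -0.5 0;40 1 0 -0.5 0;40 1 0 -0.4 0;40 1 0 -0.4 0;40 1 0 -0.4 0;40 1 0 -0.4 0"
}}

```text
time: 14.15
tool_pos: [0.9457, 0.0535, 0.4575]
tool_rot: [-0.008, 0.998, -0.004, 0.058]
contact_force: [0.4, -0.6, -4.8]
gripper_width: 0.58
```

Call:
{"name": "drive_tool", "arguments": {
  "commands": "40 1 0 -0.4 0;40 1 0 -0.4 0;40 1 0 -0.4 0;40 1 0 -0.4 0;40 1 0 -0.3 0;40 1 0 -0.3 0;40 1 0 -0.3 0;40 1 0 -0.3 0"
}}

```text
time: 15.15
tool_pos: [0.98, 0.0409, 0.4787]
tool_rot: [-0.012, 0.991, -0.005, 0.133]
contact_force: [0.4, -0.0, -4.5]
gripper_width: 0.576
```

```bash
python3 go.py
```

```text
t 15.15 pos [0.98   0.0409 0.4787] yaw -0.76 zax [ 0.263  0.023 -0.964] xax [ 0.965 -0.013  0.263] w 0.575543125128895 j [-0.044  0.932  0.056  0.037  1.888  1.553] F [ 0.39 -0.02 -4.52] T [0.007 0.342 0.03 ]
```

Call:
{"name": "drive_tool", "arguments": {
  "commands": "40 1 0 -0.2 0;40 1 0 -0.2 0;40 1 0 -0.2 0;40 1 0 -0.2 0;40 1 0 -0.2 0;40 1 0 -0.1 0;40 1 0 -0.1 0;40 1 0 -0.1 0"
}}

```text
time: 16.15
tool_pos: [1.0185, 0.0311, 0.4931]
tool_rot: [-0.015, 0.979, -0.005, 0.205]
contact_force: [-0.5, 0.2, -5.8]
gripper_width: 0.575
```

```bash
python3 go.py
python3 - <<'E'
from h import *
S=[]
for i in range(4):
    s=manip.state();S.append(np.r_[s['contact_force'],s['ft_torque']]);manip.grab_frame('top')
print(np.round(S,3),np.mean(S,0).round(3))
E
```

```text
t 16.15 pos [1.0185 0.0311 0.4931] yaw -1.04 zax [ 0.401  0.028 -0.916] xax [ 0.916 -0.017  0.401] w 0.5747121361606742 j [-0.056  0.931  0.056  0.051  1.743  1.545] F [-0.54  0.17 -5.81] T [-0.014  0.521 -0.046]
[[-5.440e-01  1.740e-01 -5.806e+00 -1.400e-02  5.210e-01 -4.600e-02]
 [ 1.009e+00  3.050e-01 -5.214e+00 -7.400e-02  5.580e-01  3.000e-03]
 [ 3.720e-01 -3.600e-01 -6.225e+00  4.000e-03  5.460e-01  3.600e-02]
 [ 8.000e-03  8.600e-02 -5.003e+00  2.500e-02  5.110e-01  2.700e-02]] [ 2.110e-01  5.100e-02 -5.562e+00 -1.500e-02  5.340e-01  5.000e-03]
```

Call:
{"name": "drive_tool", "arguments": {
  "commands": "40 1 0 0 -10.6;40 0.98 0.18 0 -10.6;40 0.93 0.36 0 -10.6;40 0.85 0.53 0 -10.6;40 0.74 0.67 0 -10.6;40 0.6 0.8 0 -10.6;40 0 0 0 -10.6;40 0 0 0 -10.6"
}}

```text
time: 17.35
tool_pos: [1.0492, 0.0253, 0.5]
tool_rot: [0.161, 0.715, 0.65, 0.201]
contact_force: [0.3, -0.4, -5.8]
gripper_width: 0.573
```

Call:
{"name": "drive_tool", "arguments": {
  "commands": "40 0 0 0 -10.6;40 0 0 0 -10.6;40 0 0 0 -10.6;40 0 0 0 -10.6;40 0 0 0 -10.6;40 0 0 0 -10.6;40 0 0 0 -10.6;40 0 0 0 -10.6"
}}

```text
time: 18.35
tool_pos: [1.0492, 0.0254, 0.5001]
tool_rot: [0.255, 0.09, 0.962, 0.04]
contact_force: [0.3, 0.5, -4.1]
gripper_width: 0.575
```

```bash
cat >> h.py <<'E'
def tq(n):
    S=[]
    for i in range(n):
        s=manip.state();S.append(np.r_[s['contact_force'],s['ft_torque']]);manip.grab_frame('top')
    print('FT',np.mean(S,0).round(3))
E
python3 go.py;python3 -c "
from h import *
tq(4)"
```

```text
t 18.35 pos [1.0492 0.0254 0.5001] yaw 167.22 zax [ 0.497  0.03  -0.867] xax [-0.854  0.194 -0.483] w 0.5754481538528756 j [-0.063  0.938  0.056  0.062  1.629 -1.427] F [ 0.26  0.46 -4.15] T [-0.099  0.621  0.004]
FT [-0.143 -0.032 -5.246 -0.061  0.624 -0.015]
```

Call:
{"name": "drive_tool", "arguments": {
  "commands": "40 0 0 0 10.6;40 0 0 0 10.6;40 0 0 0 10.6;40 0 0 0 10.6;40 0 0 0 10.6;40 0 0 0 10.6;40 0 0 0 10.6;40 0 0 0 0"
}}

```text
time: 19.55
tool_pos: [1.0493, 0.0253, 0.5002]
tool_rot: [0.179, 0.654, 0.711, 0.186]
contact_force: [-0.9, 0.3, -5.3]
gripper_width: 0.574
```

```bash
python3 go.py;python3 -c "
from h import *
tq(6)"
```

```text
t 19.55 pos [1.0493 0.0253 0.5002] yaw 94.58 zax [ 0.498  0.03  -0.867] xax [-0.08   0.997 -0.011] w 0.5743124597015802 j [-0.063  0.938  0.056  0.062  1.629 -0.126] F [-0.86  0.32 -5.27] T [-0.043  0.655  0.009]
FT [-0.38  -0.205 -4.871 -0.073  0.678  0.006]
```

Call:
{"name": "drive_tool", "arguments": {
  "commands": "40 0 0 0 10.6;40 0 0 0 10.6;40 0 0 0 10.6;40 0 0 0 10.6;40 0 0 0 10.6;40 0 0 0 10.6;40 0 0 0 10.6;40 0 0 0 10.6"
}}

```text
time: 20.85
tool_pos: [1.0493, 0.0253, 0.5004]
tool_rot: [0.006, 0.963, 0.081, 0.258]
contact_force: [0.1, 0.1, -4.7]
gripper_width: 0.571
```

```bash
python3 -c "
from h import *
tq(3);tq(3);tq(4);tq(4)"; python3 go.py
```

```text
FT [-0.136  0.039 -5.162 -0.036  0.674 -0.031]
FT [-0.029 -0.257 -5.231 -0.035  0.69  -0.01 ]
FT [-2.910e-01  2.090e-01 -5.169e+00 -5.300e-02  6.320e-01 -5.000e-03]
FT [-1.110e-01 -3.460e-01 -5.212e+00 -4.400e-02  6.460e-01  1.000e-03]
t 21.55 pos [1.0494 0.0252 0.5004] yaw 10.93 zax [ 0.498  0.03  -0.867] xax [0.853 0.165 0.496] w 0.5744448852053887 j [-0.063  0.938  0.056  0.062  1.628  1.354] F [ 0.85 -0.41 -5.49] T [-0.02   0.632 -0.03 ]
```

Call:
{"name": "drive_tool", "arguments": {
  "commands": "40 0 0 0 -10.6;40 0 0 0 -10.6;40 0 0 0 -10.6;40 0 0 0 -10.6;40 0 0 0 -10.6;40 0 0 0 -10.6;40 0 0 0 -10.6;40 0 0 0 -10.6"
}}

```text
time: 22.55
tool_pos: [1.0493, 0.0253, 0.5003]
tool_rot: [0.18, 0.652, 0.713, 0.185]
contact_force: [-0.6, 0.0, -5.9]
gripper_width: 0.572
```

```bash
python3 -c "
from h import *
tq(4);tq(4)"; python3 go.py
```

```text
FT [-0.143  0.031 -5.398 -0.015  0.685  0.028]
FT [-0.379  0.06  -5.27  -0.02   0.677  0.006]
t 22.95 pos [1.0493 0.0252 0.5003] yaw 94.5 zax [ 0.498  0.03  -0.867] xax [-0.078  0.997 -0.01 ] w 0.5752875471490194 j [-0.063  0.938  0.056  0.062  1.628 -0.125] F [ 0.11  0.07 -6.03] T [ 0.011  0.709 -0.026]
```

Call:
{"name": "drive_tool", "arguments": {
  "commands": "40 0 0 0 -10.6;40 0 0 0 -10.6;40 0 0 0 -10.6;40 0 0 0 -10.6;40 0 0 0 -10.6;40 0 0 0 -10.6;40 0 0 0 -10.6;40 0 0 0 -10.6"
}}

```text
time: 23.95
tool_pos: [1.0494, 0.0252, 0.5004]
tool_rot: [0.258, 0.001, 0.966, 0.016]
contact_force: [-0.4, -0.2, -6.2]
gripper_width: 0.573
```

```bash
python3 -c "
from h import *
tq(5);tq(5);tq(5)"; python3 go.py
```

```text
FT [ 0.292  0.364 -5.238 -0.039  0.643 -0.008]
FT [ 0.119  0.245 -5.201 -0.032  0.621 -0.01 ]
FT [ 0.403  0.065 -5.148 -0.032  0.619 -0.019]
t 24.7 pos [1.0494 0.0253 0.5003] yaw 178.91 zax [ 0.498  0.03  -0.867] xax [-0.867  0.016 -0.498] w 0.5770963790691711 j [-0.063  0.938  0.056  0.062  1.628 -1.606] F [-0.53 -0.43 -5.63] T [-0.029  0.571  0.049]
```

Call:
{"name": "drive_tool", "arguments": {
  "commands": "40 0 0 0 10.6;40 0 0 0 10.6;40 0 0 0 10.6;40 0 0 0 10.6;40 0 0 0 10.6;40 0 0 0 10.6;40 0 0 0 10.6;40 0 0 0 10.6"
}}

```text
time: 25.7
tool_pos: [1.0493, 0.0252, 0.5003]
tool_rot: [0.178, 0.657, 0.709, 0.187]
contact_force: [-0.6, -0.1, -5.3]
gripper_width: 0.575
```

```bash
python3 -c "
from h import *
tq(12)"; python3 go.py
```

```text
FT [-1.660e-01  1.420e-01 -5.395e+00 -1.000e-01  6.780e-01 -4.000e-03]
t 26.3 pos [1.0494 0.0252 0.5003] yaw 94.58 zax [ 0.498  0.03  -0.867] xax [-0.08   0.997 -0.011] w 0.5769291772007034 j [-0.063  0.938  0.056  0.062  1.628 -0.126] F [-0.42  0.35 -5.04] T [-0.088  0.582 -0.036]
```

Call:
{"name": "drive_tool", "arguments": {
  "commands": "40 0 0 0 10.5;40 0 0 0 10.5;40 0 0 0 10.5;40 0 0 0 10.5;40 0 0 0 10.5;40 0 0 0 10.5;40 0 0 0 10.5;40 0 0 0 10.5"
}}

```text
time: 27.3
tool_pos: [1.0494, 0.0253, 0.5003]
tool_rot: [0.008, 0.962, 0.088, 0.258]
contact_force: [-0.0, 0.4, -4.3]
gripper_width: 0.577
```

Call:
{"name": "drive_tool", "arguments": {
  "commands": "40 0 0 0 10.5;40 0 0 0 0;40 0 0 0 0;40 0 0 0 0;40 0 0 0 0;40 0 0 0 0;40 0 0 0 -10.6;40 0 0 0 -10.6"
}}

```text
time: 28.3
tool_pos: [1.0494, 0.0253, 0.5003]
tool_rot: [0.033, 0.949, 0.183, 0.256]
contact_force: [0.1, -0.1, -3.9]
gripper_width: 0.577
```

Call:
{"name": "drive_tool", "arguments": {
  "commands": "40 0 0 0 -10.6;40 0 0 0 -10.6;40 0 0 0 -10.6;40 0 0 0 -10.6;40 0 0 0 -10.6;40 0 0 0 -10.6;40 0 0 0 -10.6;40 0 0 0 -10.6"
}}

```text
time: 29.3
tool_pos: [1.0493, 0.0253, 0.5003]
tool_rot: [0.197, 0.577, 0.775, 0.167]
contact_force: [-0.1, 0.5, -4.5]
gripper_width: 0.574
```

Call:
{"name": "drive_tool", "arguments": {
  "commands": "40 0 0 0 -10.6;40 0 0 0 -10.6;40 0 0 0 -10.6;40 0 0 0 -10.6;40 0 0 0 -10.6;40 0 0 0 -10.6;40 0 0 0 -10.6;40 0 0 0 0"
}}

```text
time: 30.3
tool_pos: [1.0494, 0.0252, 0.5004]
tool_rot: [0.258, -0.003, 0.966, 0.015]
contact_force: [-0.3, 0.6, -4.9]
gripper_width: 0.574
```

Call:
{"name": "drive_tool", "arguments": {
  "commands": "40 0 0 0 0;40 0 0 0 0;40 0 0 0 0;40 0 0 0 0;40 0 0 0 10.6;40 0 0 0 10.6;40 0 0 0 10.6;40 0 0 0 10.6"
}}

```text
time: 31.3
tool_pos: [1.0494, 0.0252, 0.5003]
tool_rot: [0.235, 0.349, 0.901, 0.108]
contact_force: [0.2, 0.7, -5.5]
gripper_width: 0.577
```

Call:
{"name": "drive_tool", "arguments": {
  "commands": "40 0 0 0 10.6;40 0 0 0 10.6;40 0 0 0 10.6;40 0 0 0 10.6;40 0 0 0 10.6;40 0 0 0 10.6;40 0 0 0 10.6;40 0 0 0 10.6"
}}

```text
time: 32.3
tool_pos: [1.0494, 0.0253, 0.5004]
tool_rot: [0.101, 0.865, 0.43, 0.238]
contact_force: [0.9, 0.2, -6.1]
gripper_width: 0.575
```

Call:
{"name": "drive_tool", "arguments": {
  "commands": "40 0 0 0 10.6;40 0 0 0 10.6;40 0 0 0 10.6;40 0 0 0 10.6;40 0 0 0 10.6;40 0 0 0 0;40 0 0 0 0;40 0 0 0 0"
}}

```text
time: 33.3
tool_pos: [1.0494, 0.0253, 0.5003]
tool_rot: [-0.015, 0.966, 0.003, 0.258]
contact_force: [0.4, 0.0, -5.6]
gripper_width: 0.573
```

```bash
python3 -c "
from h import *
tq(6)"; python3 go.py .45 .03 .14
```

```text
FT [-0.022 -0.282 -5.117 -0.04   0.64   0.006]
t 33.6 pos [1.0493 0.0253 0.5003] yaw -0.25 zax [ 0.498  0.03  -0.867] xax [ 0.867 -0.004  0.498] w 0.5760723409304362 j [-0.063  0.938  0.056  0.062  1.628  1.523] F [-0.42  0.73 -4.69] T [-0.094  0.65  -0.   ]
units now [-23.31  -0.06   0.46]
```

Call:
{"name": "drive_tool", "arguments": {
  "commands": "40 -0.5 -0.1 -0.1 0;40 -1 -0.1 -0.1 0;40 -1 -0.1 -0.1 0;40 -1 -0.1 -0.1 0;40 -1 -0.1 -0.1 0;40 -1 -0.1 -0.1 0;40 -1 -0.1 -0.1 0;40 -1 -0.1 -0.1 0"
}}

```text
time: 34.6
tool_pos: [0.8408, 0.0496, 0.4098]
tool_rot: [-0.015, 0.966, 0.002, 0.258]
contact_force: [0.4, 0.3, -4.7]
gripper_width: 0.576
```

Call:
{"name": "drive_tool", "arguments": {
  "commands": "40 -1 -0.1 -0.1 0;40 -1 -0.1 -0.1 0;40 -1 -0.1 -0.1 0;40 -1 -0.1 -0.1 0;40 -1 -0.1 -0.1 0;40 -1 -0.1 -0.1 0;40 -1 -0.1 -0.1 0;40 -1 -0.1 -0.1 0"
}}

```text
time: 35.6
tool_pos: [0.6206, 0.0738, 0.312]
tool_rot: [-0.015, 0.966, 0.002, 0.258]
contact_force: [0.1, 1.0, -5.5]
gripper_width: 0.579
```

```bash
python3 go.py .45 .074 .16
```

```text
t 35.6 pos [0.6206 0.0738 0.312 ] yaw -0.26 zax [ 0.499  0.03  -0.866] xax [ 0.866 -0.004  0.499] w 0.5788197595537822 j [-0.018 -0.312  1.873  0.045  1.058  1.537] F [ 0.07  0.96 -5.49] T [-0.077  0.63  -0.014]
units now [-7.46  0.07  1.55]
```

Call:
{"name": "drive_tool", "arguments": {
  "commands": "40 -1 0 0 0;40 -1 0 0 0;40 -1 0 0 0;40 -1 0 0 0;40 -1 0 0 0;40 -1 0 0 0;40 -0.8 0 -0.2 0;40 -0.8 0 -0.2 0"
}}

```text
time: 36.6
tool_pos: [0.4172, 0.0743, 0.2086]
tool_rot: [-0.015, 0.966, 0.002, 0.259]
contact_force: [-0.0, 0.3, -5.0]
gripper_width: 0.578
```

```bash
python3 go.py .42 .074 .15
```

```text
t 36.6 pos [0.4172 0.0743 0.2086] yaw -0.25 zax [ 0.499  0.03  -0.866] xax [ 0.866 -0.004  0.5  ] w 0.5784731596453703 j [-0.03  -0.924  2.411  0.05   1.133  1.527] F [-0.03  0.28 -4.99] T [-0.028  0.586  0.022]
units now [-0.9   0.06  1.74]
```

Call:
{"name": "drive_tool", "arguments": {
  "commands": "40 -1 0 -0.4 0;40 -1 0 -0.4 0;40 -1 0 -0.4 0;40 -1 0 -0.4 0;40 -1 0 -0.4 0;40 -1 0 -0.3 0;40 -1 0 -0.3 0;40 -1 0 -0.3 0"
}}

```text
time: 37.6
tool_pos: [0.3283, 0.1488, 0.1661]
tool_rot: [0.011, 0.978, -0.004, 0.207]
contact_force: [0.8, 0.5, -5.3]
gripper_width: 0.572
```

```bash
python3 go.py .3 .074 .15
```

```text
t 37.6 pos [0.3283 0.1488 0.1661] yaw -0.24 zax [ 0.406 -0.023 -0.914] xax [ 0.914 -0.004  0.406] w 0.5720511898008953 j [ 0.342 -1.011  2.496 -0.166  1.272  1.94 ] F [ 0.75  0.47 -5.26] T [ 0.071  0.489 -0.006]
units now [-1.07  2.49  0.17]
```

Call:
{"name": "drive_tool", "arguments": {
  "commands": "40 -0.3 1 -0.2 0;40 -0.6 1 -0.3 0;40 -1 0.6 -0.2 0;40 -1 0.3 -0.2 0;40 -1 0 -0.2 0;40 -1 0 -0.2 0;40 -1 0 -0.2 0;40 -1 0 -0.2 0"
}}

```text
time: 38.6
tool_pos: [0.2639, 0.166, 0.1267]
tool_rot: [0.048, 0.986, -0.012, 0.158]
contact_force: [0.1, 1.4, -5.3]
gripper_width: 0.579
```

```bash
python3 go.py .3 .074 .15
```

```text
t 38.6 pos [0.2639 0.166  0.1267] yaw -0.51 zax [ 0.311 -0.099 -0.945] xax [ 0.95  -0.008  0.313] w 0.579008093482229 j [ 0.544 -1.011  2.545 -0.252  1.389  2.157] F [ 0.11  1.35 -5.31] T [0.177 0.439 0.005]
units now [ 1.41  3.08 -0.06]
```

Call:
{"name": "drive_tool", "arguments": {
  "commands": "40 0.5 1 0 0;40 0.5 1 0 0;40 0.4 1 0 0;40 0.4 1 0 0;40 0.3 1 0 0;40 0 1 0 0;40 -0.5 0.2 -0.2 0;40 -1 0 -0.2 0"
}}

```text
time: 39.6
tool_pos: [0.3377, 0.0013, 0.1582]
tool_rot: [0.057, 0.989, -0.015, 0.135]
contact_force: [-0.3, 0.9, -4.7]
gripper_width: 0.576
```

```bash
python3 go.py .3 -.02 .13
```

```text
t 39.6 pos [0.3377 0.0013 0.1582] yaw -0.88 zax [ 0.266 -0.116 -0.957] xax [ 0.963 -0.015  0.27 ] w 0.5763262503317993 j [-0.156 -1.011  2.489 -0.075  1.378  1.449] F [-0.29  0.89 -4.71] T [ 0.201  0.346 -0.015]
units now [-1.45  0.66  0.65]
```

Call:
{"name": "drive_tool", "arguments": {
  "commands": "40 -0.5 1 -0.1 0;40 -0.8 0.8 -0.2 0;40 -1 0.3 -0.2 0;40 -1 0 -0.2 0;40 -1 -0.1 -0.2 0;40 -1 -0.1 -0.2 0;40 -1 -0.1 -0.2 0;40 -1 -0.1 -0.2 0"
}}

```text
time: 40.6
tool_pos: [0.3012, -0.06, 0.1488]
tool_rot: [0.052, 0.996, -0.018, 0.068]
contact_force: [0.2, 0.6, -4.9]
gripper_width: 0.571
```

```bash
python3 go.py .25 -.02 .13
```

```text
t 40.6 pos [ 0.3012 -0.06    0.1488] yaw -1.66 zax [ 0.134 -0.106 -0.985] xax [ 0.99  -0.029  0.138] w 0.5712218118621396 j [-0.398 -1.01   2.491 -0.045  1.495  1.208] F [ 0.2   0.59 -4.9 ] T [ 0.133  0.193 -0.048]
units now [-1.81 -1.32  0.25]
```

Call:
{"name": "drive_tool", "arguments": {
  "commands": "40 0 1 0 0;40 0 1 0 0;40 -0.3 1 0 0;40 -0.9 0.3 -0.1 0;40 -0.9 -0.4 -0.1 0;40 -0.9 -0.4 -0.1 0;40 -0.9 -0.4 -0.1 0;40 -0.9 -0.4 -0.1 0"
}}

```text
time: 41.6
tool_pos: [0.2449, -0.1589, 0.1459]
tool_rot: [0.033, 0.999, -0.018, 0.035]
contact_force: [0.2, -0.4, -6.0]
gripper_width: 0.574
```

```bash
python3 go.py .25 -.15 .13
```

```text
t 41.6 pos [ 0.2449 -0.1589  0.1459] yaw -1.92 zax [ 0.069 -0.067 -0.995] xax [ 0.997 -0.034  0.072] w 0.5737649157759179 j [-0.84  -1.01   2.491  0.007  1.564  0.767] F [ 0.18 -0.39 -6.04] T [0.042 0.065 0.002]
units now [ 0.12 -0.34  0.52]
```

Call:
{"name": "drive_tool", "arguments": {
  "commands": "40 -0.85 -0.5 0 0;40 -0.85 -0.5 0 0;40 -0.85 -0.5 0 0;40 -0.85 -0.5 0 0;40 -0.85 -0.5 0 0;40 0 0 0 0;40 0 0 0 0;40 0 0 0 0"
}}

```text
time: 42.6
tool_pos: [0.224, -0.1436, 0.1273]
tool_rot: [0.011, 1.0, -0.019, -0.002]
contact_force: [0.2, 0.6, -5.1]
gripper_width: 0.577
```

```bash
python3 go.py .69 -.065 .2
```

```text
t 42.6 pos [ 0.224  -0.1436  0.1273] yaw -2.2 zax [-0.005 -0.021 -1.   ] xax [ 0.999 -0.038 -0.004] w 0.5768781630001034 j [-0.833 -1.01   2.519 -0.018  1.62   0.775] F [ 0.2   0.63 -5.07] T [ 0.042 -0.048 -0.008]
units now [15.41 -3.16 -2.56]
```

Call:
{"name": "drive_tool", "arguments": {
  "commands": "40 0.5 -0.2 -0.5 0;40 1 -0.2 -0.6 0;40 1 -0.2 -0.6 0;40 1 -0.2 -0.6 0;40 1 -0.2 -0.3 0;40 1 -0.2 0 0;40 1 -0.2 0 0;40 1 -0.2 0 0"
}}

```text
time: 43.6
tool_pos: [0.4523, -0.1023, 0.2029]
tool_rot: [0.011, 1.0, -0.019, -0.003]
contact_force: [-0.7, -0.1, -4.7]
gripper_width: 0.574
```

Call:
{"name": "drive_tool", "arguments": {
  "commands": "40 1 -0.2 0 0;40 1 -0.2 0 0;40 1 -0.2 0 0;40 1 -0.2 0 0;40 1 -0.2 0 0;40 1 -0.2 0 0;40 1 -0.2 0 0;40 0.6 -0.1 0 0"
}}

```text
time: 44.6
tool_pos: [0.682, -0.0661, 0.2]
tool_rot: [0.01, 1.0, -0.019, -0.003]
contact_force: [0.1, 0.4, -5.1]
gripper_width: 0.572
```

```bash
python3 go.py .693 -.065 .205 -1
```

```text
t 44.6 pos [ 0.682  -0.0661  0.2   ] yaw -2.18 zax [-0.006 -0.021 -1.   ] xax [ 0.999 -0.038 -0.005] w 0.5724880113144418 j [-0.196  0.214  1.489 -0.022  1.441  1.415] F [ 0.14  0.45 -5.09] T [0.02  0.063 0.011]
units now [ 0.36 -0.05 -0.17]
turn -1.175536382553668
units after turn [ 0.37 -0.04 -0.17]
```

Call:
{"name": "drive_tool", "arguments": {
  "commands": "40 0.2 0 -0.1 -0.5;40 0.2 0 -0.1 -0.5;40 0 0 0 0;40 0 0 0 0;40 0 0 0 0;40 0 0 0 0;40 0 0 0 0;40 0 0 0 0"
}}

```text
time: 45.6
tool_pos: [0.6926, -0.0666, 0.207]
tool_rot: [0.011, 1.0, -0.01, -0.003]
contact_force: [0.6, 0.6, -5.4]
gripper_width: 0.583
```

```bash
python3 go.py .693 -.065 .205 -1; python3 -c "
from h import *
a=save('side','s2.png');b=save('top','t2.png')
f=lambda i:cv2.resize(i[:,:,::-1],None,fx=2,fy=2)
cv2.imwrite('pics/f.png',np.hstack([f(a[90:310,150:350]),f(b[90:310,230:430])]))"
```

```text
t 45.6 pos [ 0.6926 -0.0666  0.207 ] yaw -1.2 zax [-0.005 -0.021 -1.   ] xax [ 1.    -0.021 -0.005] w 0.5829429278196226 j [-0.194  0.233  1.456 -0.022  1.455  1.4  ] F [ 0.59  0.55 -5.43] T [ 0.044 -0.052 -0.004]
units now [ 0.01 -0.06  0.07]
turn -0.19917252453335332
units after turn [ 0.01 -0.06  0.07]
```

View pics/f.png

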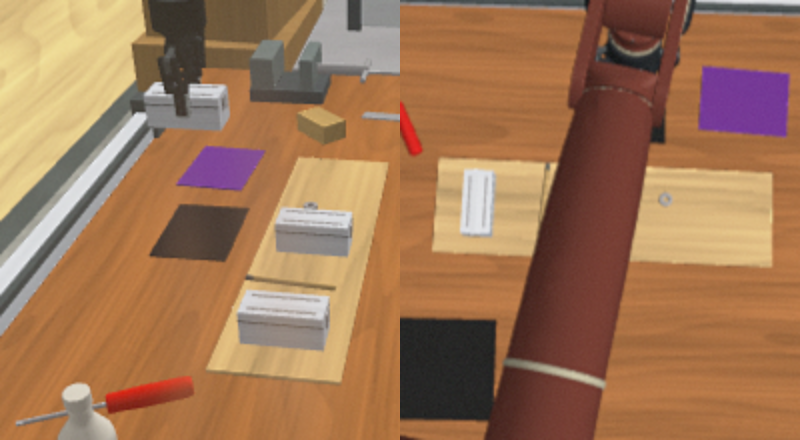

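```bash
python3 -c "
from plant import manip
print(manip.job_done())"
```

```text
the job is handed in; nothing more can be done
None
```

The right-hand case is the one that rattles. I handed the job in at about 46 s with it held still, about 1.2° off level, and its centre about 21 cm over the middle of the smaller black mat.

- **Tilting:** The moves can only turn the tool about its own axis. I therefore tipped the tool to about 30° by driving it against the arm's reach limit, then rocked the case by turning it half a turn back and forth, at least three times each way.
- **How I found it:** I had no sound to go on, so I used the wrist torque. With the case's length held horizontal, the reading about x depended on which end had last been low: −0.017 against −0.073 and −0.100 N m. The full difference of 0.083 is close to the 0.087 expected from a slug sliding end to end.
- **The other cases:** I did not lift the middle or left case, because the first one I tried was the rattling one. The last pictures show the held case level in the gripper. The cases still on the board, the pencil and the ring look unmoved.

**What did not go cleanly:**
- **Force spike:** The first push against the reach limit gave a reading of about 49 N at the wrist. It was above the middle of the bench with nothing visibly touched, so I took it as the arm stopping hard.
- **Joint range:** Joint 3 read 0.054 to 0.056 at that limit, against its stated minimum of 0.06. Joint 2 read −1.011 against −1.01.
- **Levelling:** Bringing the tool back upright slipped sideways, so it took several corrections.

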